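# Unlock the grooming caddy, turn the red-lidded jar to the front and hold it there

## Robot

A 6-joint arm with a two-finger parallel gripper is mounted at the origin on the work surface. World frame = base frame: x ahead of the robot, y to its left, z up, the work surface at z = 0. Lengths are in m, angles in degrees, forces in N, time in s.
With the tool pointing down it reaches from about 0.25 to 0.725 m from the base axis. Payload 9.7 kg.
Tool frame: the origin (TCP) lies at the very end of the fingers, on their centre line; the grasp point (between the pads) lies 19 mm behind it; z points along the fingers, y is the line along which they close (so a half turn about z gives the same grasp; the last joint's range is limited). The gripper opens to 85 mm and grips with 20 to 120 N. Pads are 22 mm wide; open, the fingers measure 114 mm over their backs; the gripper's body (76 mm by 85 mm) begins 54 mm behind the grasp point. The pads swing forward as they close: fully open they stand 13 mm farther back than shut.
Start: joints at [-63.885, 4.979, 10.078, 95.1, 0, 90], TCP at [0.242, -0.494, 0.231] pointing down, gripper open.
Joint ranges: [-179.16, 179.16], [-48.56, 103.87], [-65.8, 70.77], [-126.05, 130.52], [-82.76, 87.17], [-180, 180]. Speed limits (degrees/s): [127.2, 127.2, 147.25, 180, 180, 180].

## Interface

Orientations are given as [roll, pitch, yaw] about the fixed x, y, z axes, in that order (R = Rz(yaw) Ry(pitch) Rx(roll)).
In Python, from workcell import bot gives the robot as it stands.
- The arm moves only by the tool step_arm, never from a script. Its argument "targets" is a list of rows, each a list of 3 entries, a list of its own where there are three numbers: the opening, from 0 (shut) to 1 (fully open), then the shift along the world's x, y, z in mm, then the turn, a rotation vector about the world's x, y, z in rad. In form: [[grip, [tx, ty, tz], [wx, wy, wz]], ...]. A call has 1 to 8 rows; each row is the pose to reach, as a shift and turn from the pose commanded when the call began; what a row does not reach only later rows make up. A row lasts 1/10 s, in which the tool goes at most 50 mm and 8.59 degrees, less where a joint would pass 70% of its speed; a pose out of reach is approached as far as the arm can. A call with a gripper value outside its range is refused whole. The fingers move at their own pace and stop on an object; "force" is the grip in N (left out, the last holds). Time passes only in rows, so rows that repeat a pose let the fingers close. It gives the time, the measured TCP pose, the force, the opening and the grip force at its end, in the units of the state.
- bot.get_obs(): the state, without advancing time (a new reading comes with each control period).
- bot.camera(name): name is "side" or "top"; returns (picture, depth): 384x512x3 uint8, red, green, blue; 384x512 float32, m along the optical axis (not along the pixel's ray), 0 where there is no reading.
- bot.camera_params(name): a dict with "K" (3x3 intrinsics, pixels), "k1" (the pictures are not rectified: a ray, as slopes to the right and down, at radius r is drawn at 1 + k1 r^2 times it, then the intrinsics apply), "R" (3x3) and "t" (3): a world point X has camera coordinates R X + t. Camera axes: x right, y down, z forward; pixel columns grow to the right and rows downward; lengths in m; the calibration is good to about 2 mm. A picture is of the moment at which its call begins. camera_params takes no time and is no camera call.
- bot.job_done(): hands the job in; it is judged then, once.
The state is a dict: "time": time; "q": joint angles; "qd": joint speeds; "joint_efforts": joint torques, N m; "ee_pos": TCP position; "tcp_rot": TCP orientation; "wrist_force": force on the tool from outside, world axes, zero at the start; "torque": the same for the moment, N m; "opening": finger opening in m; "grasp_force": force on a finger pad.
Only numpy, scipy, OpenCV 4.12 (cv2) and the standard library are available. Lean on these libraries where they do the work, as an engineer would, in place of code of your own. Each camera call takes 0.05 s, during which the arm holds its last target. There are 200 camera calls.

## Task

The rotating grooming caddy is still locked for carrying: pull the blue lock slide on its front all the way out to its stop, then turn the caddy by the black bar of its carrying handle until the jar with the red lid stands squarely at the front, in line with the lock slide. Do not let the turntable spin free, keep your fingers off the jars, and leave the other things on the ledge where they stand. Finish while still gripping that bar, holding the turntable still there so that the jar can be opened.

Things in the scene. Friction and masses are not known exactly. Their poses are not given: they have to be found in the camera images.
- caddy: Fixed grey foot of the rotating caddy: disc 170 mm across, 12 mm thick, with a 52 mm wide apron reaching 190 mm out to the front. Origin on the ledge, on the turntable's axis; -x is the FRONT (roughly towards the robot, up to 0.45 rad off), z up. Turntable: 190 mm across, top 28 mm up, six 18 mm high cups 68 mm from the axis, 60 degrees apart, floors 30 mm up. The front cup starts empty.
- carousel (a joint): Angle of the turntable on its foot, rad, 0 at the start (locked), positive counter-clockwise seen from above. Free-running ball bearing without end stops: little friction (about 0.01 N m), it coasts if pushed. It can turn only when the lock's steel tongue is out of the two-cheeked keeper on the turntable's rim (clear from 17 mm of lock travel on).
- handle_grip (a point): Centre of the carrying handle's grip bar. The handle stands on the turntable and turns with it: steel wire hoop 90 mm wide (6 mm wire), on top a straight black bar (grip_bar) 16 mm thick, 70 mm long, 20 mm high, its centre on the axis 164 mm above the ledge; the space under it is free. y axis along the bar, z up; at carousel angle 0 its axes are parallel to the caddy's.
- lock (a joint): Lock slide (a steel bolt with a blue upright tab), travel in m: about 0 to 0.004 = locked, 0.024 = pulled out to its stop. It moves straight out to the front, along the caddy's -x axis, against about 2 N of friction, and stays where it is left.
- lock_tab (a point): Centre of the top of the blue lock tab. Tab: 16 mm wide (caddy y), 12 mm thick (caddy x), 16 to 56 mm above the ledge, on the apron's centre line (apron top 12 mm up), 150 mm in front of the axis at joint 0, 174 mm when fully out. Axes as caddy. Free on both sides; a steel guide staple 32 mm high ends 15 mm behind the tab's centre.
- jar_red: The marked jar: amber glass with a red lid and a red band, loose in its cup, 44 mm diameter, 70 mm tall (lid top 100 mm above the ledge), about 0.11 kg. Origin: centre of its underside, z up. It sits in one of the five cups that are not at the front.
- jar_white: Same jar with a white lid and a paper band; origin centre of underside.
- jar_black: Same jar with a black lid and a paper band; origin centre of underside.
- jar_steel: Same jar with a silver lid and a paper band; origin centre of underside.
- jar_green: Same jar with a green lid and a paper band; origin centre of underside.
- trimmer: Silver hair trimmer, 38 x 32 x 155 mm, standing loosely upright in its fixed white dock (dock 90 x 70 mm, socket rim 34 mm high) left of the caddy. Origin centre of its underside. Leave alone.
- comb: Blue plastic guard comb, 44 x 42 x 16 mm, lying beside the dock. Origin centre of its underside. Leave alone.
- dispenser: White ceramic soap dispenser with a steel pump, 68 mm diameter, 171 mm tall, right of the caddy. Origin centre of its underside. Leave alone.
- tumbler: Green glass tumbler, 68 mm across the rim, 95 mm tall, with two toothbrushes up to 173 mm. Origin centre of its underside. Leave alone.

How it is judged:
By the outcome, as a careful person would: the job done as asked, in the order asked, and still so for the second after the job is handed in, while the arm keeps its last pose, push and grip.
It also fails if it takes over 58 s, if anything falls off the work surface, if the arm or the gripper's body presses on something with over 40 N, if the wrist force passes 120 N, or if a joint passes its speed limit or range.

## Working session

There is one attempt and no reset: what is moved stays moved. The work goes in short steps, Python scripts to look and compute and a tool call to move; the robot and the scene stay as the last step left them, time stands still between calls to the robot, and variables do not carry over. Pictures are saved under pics/ and viewed, at most 10 in all, crops included, and the job is handed in when it is done.

Besides the shell and the picture viewer there is one more tool, called after ">>>" in YAML: its name, and indented under it one key for each argument. step_arm: Moves the arm, as the interface text tells. Its arguments: {"type":"object","properties":{"targets":{"type":"array","items":{"type":"array"}},"force":{"type":"number"}},"required":["targets"]}

```bash
mkdir -p pics; ls; cat > h.py <<'E'
import numpy as np, cv2
from workcell import bot
def ray(name,u,v):
    p=bot.camera_params(name);K=np.array(p["K"]);R=np.array(p["R"]);t=np.array(p["t"])
    xd=np.array([(u-K[0,2])/K[0,0],(v-K[1,2])/K[1,1]]);x=xd.copy()
    for _ in range(20): x=xd/(1+p["k1"]*(x@x))
    return -R.T@t, R.T@np.array([x[0],x[1],1.]), x
def onz(name,u,v,z):
    c,d,_=ray(name,u,v); return c+d*(z-c[2])/d[2]
def pt(name,u,v,dep):
    c,d,_=ray(name,u,v); return c+d*dep
E
python3 - <<'E'
from h import *
for n in("top","side"):
    im,d=bot.camera(n); cv2.imwrite(f"pics/{n}0.png",cv2.cvtColor(im,cv2.COLOR_RGB2BGR)); np.savez(f"{n}0.npz",im=im,d=d)
    p=bot.camera_params(n); print(n,ray(n,256,192)[:2],p["k1"],p["K"][0][0])
o=bot.get_obs(); print(o)
E
```

```text
pics
top (array([0.40076681, 0.05344622, 1.61725392]), array([ 0.1352726 ,  0.00992807, -0.99089429])) -0.029156051714734826 449.0204881667346
side (array([0.51854597, 0.88101401, 1.03818711]), array([ 0.03185292, -0.66366432, -0.74742712])) 0.031531954160242674 403.17399826772015
{'time': 0.1, 'q': array([-6.38836306e+01,  5.00720355e+00,  1.00400821e+01,  9.50992376e+01,
       -2.03724999e-03,  9.00004611e+01]), 'qd': array([-0.02057066, -0.16409444,  0.12865075,  0.04988697,  0.03070466,
       -0.03383393]), 'joint_efforts': array([ 7.39181050e-04, -5.21563697e+01,  4.65652442e+01,  1.60158245e-02,
       -4.18092995e-06,  2.53329551e-05]), 'ee_pos': array([ 0.24201154, -0.49367301,  0.23067086]), 'tcp_rot': array([-1.79933641e+02,  2.03778268e-03,  2.61159106e+01]), 'wrist_force': array([-0.59608765, -0.0105626 ,  0.05134258]), 'torque': array([-0.00442976, -0.00857425, -0.0546147 ]), 'grasp_force': 0.0, 'opening': 0.085574007980376}
```

View pics/top0.png

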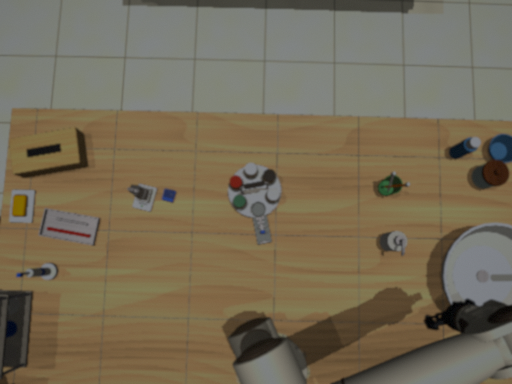

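View pics/side0.png

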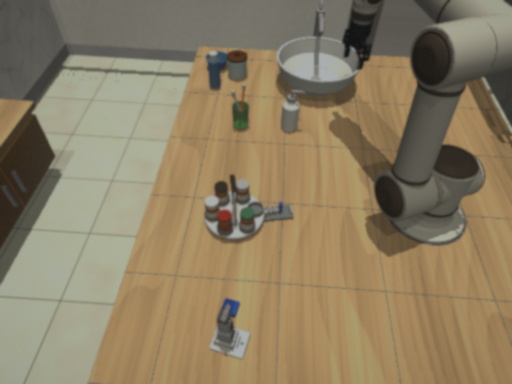

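The top picture shows the caddy at about (255,192), with the apron running to (264,240), the red lid at (236,183) and the green lid at (240,202). In the side picture the red lid is at (225,217) and the tab at about (281,207).

```bash
python3 - <<'E'
from h import *
t=np.load("top0.npz");s=np.load("side0.npz")
a=cv2.resize(t["im"][155:255,210:300],None,fx=6,fy=6,interpolation=cv2.INTER_CUBIC)
b=cv2.resize(s["im"][165:250,195:305],None,fx=5,fy=5,interpolation=cv2.INTER_CUBIC)
b=cv2.copyMakeBorder(b,0,0,0,0,0)
cv2.imwrite("pics/c0.png",cv2.cvtColor(a,cv2.COLOR_RGB2BGR)*1);cv2.imwrite("pics/c1.png",cv2.cvtColor(b,cv2.COLOR_RGB2BGR))
def blob(n,im,box,f,minA=4):
    hsv=cv2.cvtColor(im,cv2.COLOR_RGB2HSV).astype(int);m=f(hsv)
    mm=np.zeros_like(m);u0,u1,v0,v1=box;mm[v0:v1,u0:u1]=m[v0:v1,u0:u1]
    k,l,st,c=cv2.connectedComponentsWithStats(mm.astype(np.uint8))
    return [(st[i,4],c[i].round(2),st[i,:4]) for i in range(1,k) if st[i,4]>=minA]
red=lambda h:((h[...,0]<8)|(h[...,0]>172))&(h[...,1]>140)&(h[...,2]>60)
blue=lambda h:(h[...,0]>100)&(h[...,0]<130)&(h[...,1]>70)
green=lambda h:(h[...,0]>50)&(h[...,0]<95)&(h[...,1]>90)
gray=lambda h:(h[...,1]<50)&(h[...,2]>80)
for nm,f,z in(("red",red,.1),("blue",blue,.056),("green",green,.1)):
    for n,im,box in(("top",t["im"],(215,295,155,250)),("side",s["im"],(195,305,165,250))):
        for A,c,st in blob(n,im,box,f): print(nm,n,A,c,st,onz(n,*c,z).round(4), (t if n=="top" else s)["d"][int(c[1]),int(c[0])])
for A,c,st in blob("top",t["im"],(215,295,155,250),gray,20): print("gray",A,c,st)
E
```

```text
red top 114 [235.27 181.86] [230 176  12  12] [0.641  0.1404 0.1   ] 1.535759
red side 121 [223.83 215.88] [218 211  13  11] [0.6464 0.1504 0.1   ] 1.1919267
blue top 16 [262.19 231.5 ] [260 230   5   4] [0.4762 0.0439 0.056 ] 1.5607321
blue side 15 [280.4 205.8] [280 202   2   9] [0.4793 0.0603 0.056 ] 1.2807051
green top 70 [239.23 200.94] [235 196  10  10] [0.5757 0.1248 0.1   ] 1.5297767
gray 398 [251.16 172.51] [235 162  33  22]
gray 1382 [260.94 207.11] [237 176  45  68]
gray 111 [232.41 194.17] [228 186  13  18]
```

View pics/c0.png

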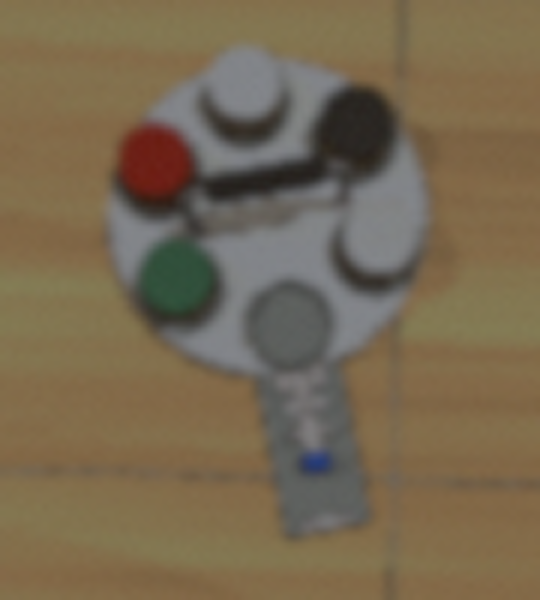

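View pics/c1.png

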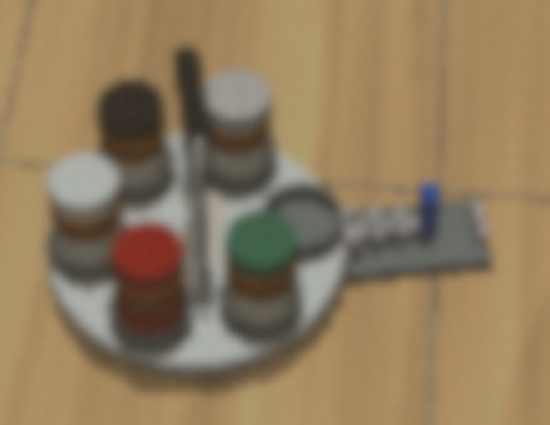

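The crops show the lids clearly. In c0 they are red (155,160), green (178,273), white (247,85), black (355,133) and silver (382,235). The bar runs (205,187)-(325,172), the front cup is at (290,325) and the tab at (315,462). In c1 red is (148,248), green (263,240), white (85,180), black (131,106), silver (238,95), and the tab top is (429,188). Going clockwise from the front, the order is green then red, so the turn should be +120° (CCW).

```bash
python3 - <<'E'
from h import *
from scipy.optimize import least_squares
T=lambda u,v:(210+(u+.5)/6-.5,155+(v+.5)/6-.5); S=lambda u,v:(195+(u+.5)/5-.5,165+(v+.5)/5-.5)
top=[("red",155,160,60),("green",178,273,120),("white",247,85,0),("black",355,133,-60),("steel",382,235,-120)]
side=[("red",148,248,60),("green",263,240,120),("white",85,180,0),("black",131,106,-60),("steel",238,95,-120)]
def fit(lst,n,F):
    P=np.array([onz(n,*F(u,v),.1)[:2] for _,u,v,_ in lst]);a=np.radians([l[3] for l in lst])
    f=lambda p:(np.c_[p[0]+.068*np.cos(a+p[2]),p[1]+.068*np.sin(a+p[2])]-P).ravel()
    r=least_squares(f,[.6,.07,.2]);print(n,r.x.round(4),"deg",np.degrees(r.x[2]).round(2),(r.fun.reshape(-1,2)*1e3).round(1).tolist())
fit(top,"top",T);fit(side,"side",S)
e=[onz("top",*T(*q),.174) for q in((205,187),(325,172))];print("bar",e,np.mean(e,0),np.degrees(np.arctan2(*( (e[0]-e[1])[[1,0]])))-90,np.linalg.norm(e[0]-e[1]))
print("cup",onz("top",*T(290,325),.048))
print("tab",onz("top",*T(315,461),.056),onz("side",*S(429,187),.056))
print("apron end",onz("top",*T(326,526),.012))
E
```

```text
top [0.6217 0.0752 0.2029] deg 11.63 [[-0.1, -0.3], [-2.2, 1.2], [0.3, 0.1], [5.1, -2.0], [-3.2, 1.0]]
side [0.6249 0.081  0.2137] deg 12.24 [[-0.4, 1.7], [0.4, -0.8], [0.6, 0.4], [-0.2, -1.2], [-0.4, -0.1]]
bar [array([0.61724834, 0.10824053, 0.174     ]), array([0.62716293, 0.04347861, 0.174     ])] [0.62220564 0.07585957 0.174     ] 8.703997137475909 0.06551644901155014
cup [0.55585116 0.06085719 0.048     ]
tab [0.47644751 0.04429822 0.056     ] [0.47976247 0.04452211 0.056     ]
apron end [0.44028392 0.03655876 0.012     ]
```

Both views agree: axis at about (0.623, 0.077), yaw about 12.2°, tab at about (0.4775, 0.0445). The next move goes above the tab.

>>> step_arm:
  targets:
    - [1, [12, 27, 10], [0, 0, -0.02]]
    - [1, [29, 67, 20], [0, 0, -0.05]]
    - [1, [47, 108, 20], [0, 0, -0.08]]
    - [1, [65, 149, 20], [0, 0, -0.11]]
    - [1, [83, 190, 20], [0, 0, -0.14]]
    - [1, [101, 231, 20], [0, 0, -0.17]]
    - [1, [119, 272, 20], [0, 0, -0.2]]
    - [1, [136, 312, 20], [0, 0, -0.243]]

```text
time: 0.9
ee_pos: [0.3783, -0.1801, 0.2511]
tcp_rot: [180.0, -0.0, 12.1]
wrist_force: [0.5, -0.3, 0.8]
opening: 0.0855
grasp_force: 0.0
```

>>> step_arm:
  targets:
    - [1, [18, 41, 0], [0, 0, 0]]
    - [1, [36, 82, 0], [0, 0, 0]]
    - [1, [54, 123, 0], [0, 0, 0]]
    - [1, [72, 165, 0], [0, 0, 0]]
    - [1, [88, 202, -20], [0, 0, 0]]
    - [1, [98, 226, -60], [0, 0, 0]]
    - [1, [98, 226, -100], [0, 0, 0]]
    - [1, [98, 226, -125], [0, 0, 0]]

```text
time: 1.7
ee_pos: [0.4749, 0.0451, 0.1228]
tcp_rot: [-180.0, 0.2, 12.3]
wrist_force: [1.1, 0.6, -0.7]
opening: 0.0858
grasp_force: 0.0
```

>>> step_arm:
  targets:
    - [1, [0, 0, 0], [0, 0, 0]]
    - [1, [0, 0, 0], [0, 0, 0]]
    - [1, [0, 0, 0], [0, 0, 0]]

```text
time: 2.0
ee_pos: [0.4769, 0.044, 0.1282]
tcp_rot: [180.0, -0.1, 12.2]
wrist_force: [-0.0, 0.2, 0.9]
opening: 0.0852
grasp_force: 0.0
```

>>> step_arm:
  targets:
    - [1, [0, 0, -15], [0, 0, 0]]
    - [1, [0, 0, -35], [0, 0, 0]]
    - [1, [0, 0, -55], [0, 0, 0]]
    - [1, [0, 0, -75], [0, 0, 0]]
    - [1, [0, 0, -90], [0, 0, 0]]
    - [1, [0, 0, -98], [0, 0, 0]]
    - [1, [0, 0, -98], [0, 0, 0]]

```text
time: 2.7
ee_pos: [0.4756, 0.044, 0.0274]
tcp_rot: [-180.0, 0.1, 12.2]
wrist_force: [-0.3, 0.0, 0.6]
opening: 0.0855
grasp_force: 0.0
```

>>> step_arm:
  targets:
    - [0.1, [0, 0, 0], [0, 0, 0]]
    - [0, [0, 0, 0], [0, 0, 0]]
    - [0, [0, 0, 0], [0, 0, 0]]
    - [0, [0, 0, 0], [0, 0, 0]]
    - [0, [0, 0, 0], [0, 0, 0]]
    - [0, [0, 0, 0], [0, 0, 0]]
    - [0, [0, 0, 0], [0, 0, 0]]
    - [0, [0, 0, 0], [0, 0, 0]]
  force: 25

```text
time: 3.5
ee_pos: [0.476, 0.0462, 0.029]
tcp_rot: [-179.7, -0.1, 12.3]
wrist_force: [-3.2, 12.7, 5.5]
opening: 0.0149
grasp_force: 28.1
```

>>> step_arm:
  targets:
    - [0, [-0.5, 2, 0], [0, 0, 0]]
    - [0, [-0.5, 2.5, 0], [0, 0, 0]]
    - [0, [-0.5, 2.5, 0], [0, 0, 0]]
  force: 40

```text
time: 3.8
ee_pos: [0.476, 0.0465, 0.0291]
tcp_rot: [180.0, -0.1, 12.2]
wrist_force: [-2.1, -0.6, 5.4]
opening: 0.0151
grasp_force: 42.0
```

>>> step_arm:
  targets:
    - [0, [-2.0, -0.4, 0], [0, 0, 0]]
    - [0, [-5.9, -1.3, 0], [0, 0, 0]]
    - [0, [-9.8, -2.1, 0], [0, 0, 0]]
    - [0, [-13.7, -3, 0], [0, 0, 0]]
    - [0, [-17.6, -3.8, 0], [0, 0, 0]]
    - [0, [-20.5, -4.4, 0], [0, 0, 0]]
    - [0, [-22.5, -4.9, 0], [0, 0, 0]]
    - [0, [-22.5, -4.9, 0], [0, 0, 0]]

```text
time: 4.6
ee_pos: [0.4534, 0.0416, 0.029]
tcp_rot: [180.0, -0.1, 12.2]
wrist_force: [0.7, -0.8, 7.8]
opening: 0.0153
grasp_force: 42.0
```

>>> step_arm:
  targets:
    - [0, [-1, -0.2, 0], [0, 0, 0]]
    - [0, [-2, -0.4, 0], [0, 0, 0]]
    - [0, [-2, -0.4, 0], [0, 0, 0]]

```text
time: 4.9
ee_pos: [0.4528, 0.0414, 0.0291]
tcp_rot: [180.0, -0.2, 12.2]
wrist_force: [7.4, 1.6, 1.1]
opening: 0.0151
grasp_force: 41.3
```

>>> step_arm:
  targets:
    - [0, [-0.8, -0.2, 0], [0, 0, 0]]
    - [0, [-1.5, -0.3, 0], [0, 0, 0]]
    - [0, [-1.5, -0.3, 0], [0, 0, 0]]

```text
time: 5.2
ee_pos: [0.4526, 0.0414, 0.0291]
tcp_rot: [180.0, -0.4, 12.2]
wrist_force: [15.6, 2.5, -4.6]
opening: 0.0155
grasp_force: 40.6
```

```bash
python3 - <<'E'
from h import *
o=bot.get_obs();print(o["wrist_force"],o["ee_pos"])
E
```

```text
[15.57983354  2.54076412 -4.61637815] [0.45261521 0.04140238 0.02914102]
```

The slide has hit its stop: 24 mm of travel, and the force rises from there. Next: release, lift and swing to the bar.

>>> step_arm:
  targets:
    - [0, [1, 0.2, 0], [0, 0, 0]]
    - [0.5, [1.2, 0.3, 0], [0, 0, 0]]
    - [0.6, [1.2, 0.3, 0], [0, 0, 0]]
    - [0.6, [1.2, 0.3, 0], [0, 0, 0]]
    - [0.6, [1.2, 0.3, 20], [0, 0, 0]]
    - [0.6, [1.2, 0.3, 60], [0, 0, 0]]
    - [0.6, [1.2, 0.3, 105], [0, 0, 0]]
    - [0.6, [1.2, 0.3, 150], [0, 0, 0]]

```text
time: 6.0
ee_pos: [0.45, 0.0413, 0.1795]
tcp_rot: [-180.0, 0.1, 12.2]
wrist_force: [1.1, 0.2, -0.1]
opening: 0.0515
grasp_force: 0.0
```

>>> step_arm:
  targets:
    - [0.8, [0, 0, 40], [0, 0, -0.1]]
    - [0.8, [0, 0, 70], [0, 0, -0.24]]
    - [0.8, [10, 2, 75], [0, 0, -0.38]]
    - [0.8, [40, 9, 75], [0, 0, -0.52]]
    - [0.8, [70, 15, 75], [0, 0, -0.66]]
    - [0.8, [100, 22, 75], [0, 0, -0.8]]
    - [0.8, [125, 27, 75], [0, 0, -0.94]]
    - [0.8, [145, 32, 75], [0, 0, -1.08]]

```text
time: 6.8
ee_pos: [0.5004, -0.1243, 0.253]
tcp_rot: [-171.5, 1.3, -18.6]
wrist_force: [0.4, 0.4, -0.3]
opening: 0.0689
grasp_force: 0.0
```

>>> step_arm:
  targets:
    - [0.8, [10, 1, 0], [0, 0, -0.12]]
    - [0.8, [20, 3, 0], [0, 0, -0.26]]
    - [0.8, [24, 4, 0], [0, 0, -0.4]]
    - [0.8, [24, 4, 0], [0, 0, -0.49]]
    - [0.8, [24, 4, 0], [0, 0, -0.49]]
    - [0.8, [24, 4, 0], [0, 0, -0.49]]

```text
time: 7.4
ee_pos: [0.4434, -0.2372, 0.2534]
tcp_rot: [-166.2, 1.9, -35.8]
wrist_force: [-0.4, -0.3, 0.2]
opening: 0.0687
grasp_force: 0.0
```

```bash
python3 - <<'E'
from h import *
o=bot.get_obs();print(o["ee_pos"],o["tcp_rot"],o["q"])
im,d=bot.camera("side"); a=cv2.resize(im[120:250,180:310],None,fx=4.5,fy=4.5,interpolation=cv2.INTER_CUBIC)
cv2.imwrite("pics/s1.png",cv2.cvtColor(a,cv2.COLOR_RGB2BGR))
E
```

```text
[ 0.44344427 -0.23716164  0.25338992] [-166.21283041    1.87150855  -35.84308295] [-3.58998173e+01  9.10153421e-02  6.54120492e+00  9.83356115e+01
  1.37853099e+01  1.79941614e+02]
```

View pics/s1.png

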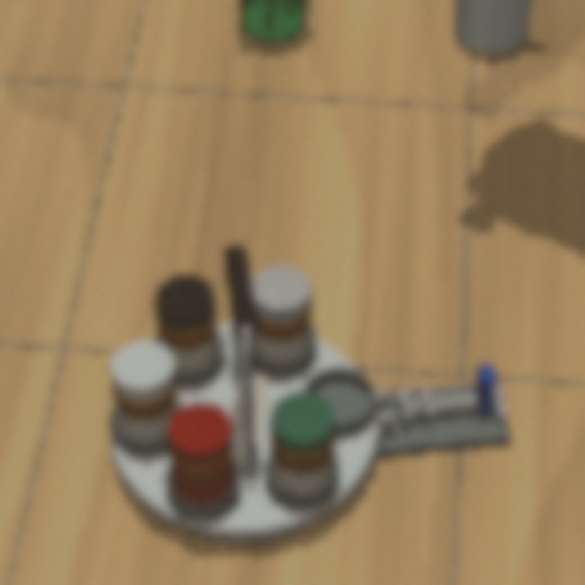

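The last wrist joint ran to its range end and the tool swung off sideways. The caddy is untouched and the tab, at (487,390), stands out near the apron end. yaw = q1 - q6 + 180, so the wrist must go the other way, to yaw 102. First I check what the commanded pose is.

>>> step_arm:
  targets:
    - [0.8, [0, 0, 10], [0, 0, 0.05]]
    - [0.8, [0, 0, 10], [0, 0, 0.05]]

```text
time: 7.65
ee_pos: [0.4444, -0.2367, 0.2647]
tcp_rot: [-166.2, 1.8, -32.8]
wrist_force: [-1.0, -0.4, 0.9]
opening: 0.0687
grasp_force: 0.0
```

```bash
python3 - <<'E'
from h import *
from scipy.spatial.transform import Rotation as R
o=bot.get_obs();print(o["ee_pos"],o["tcp_rot"],o["q"])
c=R.from_euler("xyz",o["tcp_rot"],degrees=True)
for y in(-36,0,40):print(y,(R.from_euler("xyz",[180,0,y],degrees=True)*c.inv()).as_rotvec())
E
```

```text
[ 0.44435081 -0.23672197  0.26466461] [-166.21353765    1.75109819  -32.8337773 ] [-35.73922804   1.06085147   8.78077458 100.18074752  13.67966887
 177.01104615]
-36 [-0.21569701  0.11091136 -0.05131293]
0 [-0.24272416  0.03936585  0.57389146]
40 [-0.25508945 -0.04860454  1.26827162]
```

>>> step_arm:
  targets:
    - [0.8, [0, 0, 0], [-0.04, 0.007, 0.1]]
    - [0.8, [0, 0, 0], [-0.1, 0.016, 0.236]]
    - [0.8, [0, 0, 0], [-0.15, 0.024, 0.354]]
    - [0.8, [0, 0, 0], [-0.2, 0.032, 0.472]]
    - [0.8, [0, 0, 0], [-0.243, 0.039, 0.574]]
    - [0.8, [0, 0, 0], [-0.243, 0.039, 0.574]]
    - [0.8, [0, 0, 0], [-0.243, 0.039, 0.574]]

```text
time: 8.35
ee_pos: [0.4445, -0.236, 0.2637]
tcp_rot: [-179.9, -0.0, -0.2]
wrist_force: [0.9, -0.7, 0.8]
opening: 0.0683
grasp_force: 0.0
```

>>> step_arm:
  targets:
    - [0.8, [15, 25, 0], [0, 0, 0.1]]
    - [0.8, [35, 60, 0], [0, 0, 0.23]]
    - [0.8, [55, 95, 0], [0, 0, 0.36]]
    - [0.8, [75, 130, 0], [0, 0, 0.49]]
    - [0.8, [95, 165, 0], [0, 0, 0.62]]
    - [0.8, [115, 200, 0], [0, 0, 0.75]]
    - [0.8, [135, 235, 0], [0, 0, 0.88]]
    - [0.8, [155, 270, 0], [0, 0, 1.01]]

```text
time: 9.15
ee_pos: [0.6, 0.0347, 0.2636]
tcp_rot: [-179.9, -0.0, 57.9]
wrist_force: [1.0, 0.1, 0.2]
opening: 0.0681
grasp_force: 0.0
```

>>> step_arm:
  targets:
    - [0.8, [12, 20, 0], [0, 0, 0.12]]
    - [0.8, [20, 35, 0], [0, 0, 0.25]]
    - [0.8, [24, 43, 0], [0, 0, 0.38]]
    - [0.8, [24, 43, 0], [0, 0, 0.51]]
    - [0.8, [24, 43, 0], [0, 0, 0.64]]
    - [0.8, [24, 43, 0], [0, 0, 0.77]]
    - [0.8, [24, 43, 0], [0, 0, 0.77]]
    - [0.8, [24, 43, 0], [0, 0, 0.77]]

```text
time: 9.95
ee_pos: [0.6234, 0.0762, 0.2636]
tcp_rot: [-180.0, -0.0, 101.6]
wrist_force: [-0.3, 0.5, 0.2]
opening: 0.0683
grasp_force: 0.0
```

```bash
python3 - <<'E'
from h import *
o=bot.get_obs();print(o["ee_pos"],o["tcp_rot"],o["q"])
E
```

```text
[0.62342767 0.07620228 0.26363797] [-1.79978968e+02 -2.69587923e-02  1.01632237e+02] [6.95734573e+00 1.73387668e+01 2.80537277e+01 1.00738121e+02
 2.51549205e-02 8.53250985e+01]
```

>>> step_arm:
  targets:
    - [0.8, [0, 1, -25], [0, 0, 0.012]]
    - [0.8, [0, 1, -55], [0, 0, 0.012]]
    - [0.8, [0, 1, -80], [0, 0, 0.012]]
    - [0.8, [0, 1, -100], [0, 0, 0.012]]
    - [0.8, [0, 1, -112], [0, 0, 0.012]]
    - [0.8, [0, 1, -117], [0, 0, 0.012]]
    - [0.8, [0, 1, -117], [0, 0, 0.012]]

```text
time: 10.65
ee_pos: [0.6233, 0.0775, 0.1469]
tcp_rot: [-180.0, -0.0, 102.6]
wrist_force: [-0.2, 0.1, 0.3]
opening: 0.0684
grasp_force: 0.0
```

>>> step_arm:
  targets:
    - [0.3, [0, 0, 0], [0, 0, 0]]
    - [0.25, [0, 0, 0], [0, 0, 0]]
    - [0.25, [0, 0, 0], [0, 0, 0]]
    - [0.2, [0, 0, 0], [0, 0, 0]]
    - [0.1, [0, 0, 0], [0, 0, 0]]
    - [0, [0, 0, 0], [0, 0, 0]]
    - [0, [0, 0, 0], [0, 0, 0]]
    - [0, [0, 0, 0], [0, 0, 0]]
  force: 25

```text
time: 11.45
ee_pos: [0.6244, 0.0777, 0.1478]
tcp_rot: [179.8, 0.0, 102.7]
wrist_force: [5.3, 0.7, 2.1]
opening: 0.0158
grasp_force: 28.3
```

```bash
python3 - <<'E'
from h import *
o=bot.get_obs();print(o["ee_pos"],o["tcp_rot"],o["wrist_force"],o["torque"])
E
```

```text
[0.6244342  0.07774131 0.14778787] [1.79826037e+02 1.19184197e-02 1.02653897e+02] [5.31627447 0.67937072 2.09379244] [ 0.21325843 -0.88320712 -0.00406082]
```

>>> step_arm:
  targets:
    - [0, [1.2, 0.5, 0], [0, 0, 0]]
    - [0, [1.2, 0.5, 0], [0, 0, 0]]
    - [0, [1.2, 0.5, 0], [0, 0, 0.02]]
    - [0, [1.2, 0.5, 0], [0, 0, 0.06]]
    - [0, [1.2, 0.5, 0], [0, 0, 0.12]]
    - [0, [1.2, 0.5, 0], [0, 0, 0.18]]
    - [0, [1.2, 0.5, 0], [0, 0, 0.22]]
    - [0, [1.2, 0.5, 0], [0, 0, 0.24]]
  force: 50

```text
time: 12.25
ee_pos: [0.6248, 0.0779, 0.1478]
tcp_rot: [179.9, 0.0, 116.5]
wrist_force: [0.8, -1.5, 5.1]
opening: 0.0153
grasp_force: 51.3
```

```bash
python3 - <<'E'
from h import *
o=bot.get_obs();print(o["ee_pos"],o["tcp_rot"],o["wrist_force"],o["torque"],o["opening"])
E
```

```text
[0.62482467 0.07789738 0.14782772] [1.79932741e+02 4.27818459e-02 1.16475863e+02] [ 0.83447098 -1.45304383  5.09587541] [-0.16651323 -0.07771614 -0.01264938] 0.015288209395085782
```

It turns freely. On with the turn.

>>> step_arm:
  targets:
    - [0, [0, 0, 0], [0, 0, 0.03]]
    - [0, [0, 0, 0], [0, 0, 0.09]]
    - [0, [0, 0, 0], [0, 0, 0.17]]
    - [0, [0, 0, 0], [0, 0, 0.25]]
    - [0, [0, 0, 0], [0, 0, 0.33]]
    - [0, [0, 0, 0], [0, 0, 0.41]]
    - [0, [0, 0, 0], [0, 0, 0.49]]
    - [0, [0, 0, 0], [0, 0, 0.57]]

```text
time: 13.05
ee_pos: [0.6254, 0.0784, 0.1478]
tcp_rot: [179.9, 0.1, 149.2]
wrist_force: [3.9, 1.3, 3.9]
opening: 0.0151
grasp_force: 51.1
```

>>> step_arm:
  targets:
    - [0, [0, 0, 0], [0, 0, 0.08]]
    - [0, [0, 0, 0], [0, 0, 0.16]]
    - [0, [0, 0, 0], [0, 0, 0.24]]
    - [0, [0, 0, 0], [0, 0, 0.32]]
    - [0, [0, 0, 0], [0, 0, 0.4]]
    - [0, [0, 0, 0], [0, 0, 0.48]]
    - [0, [0, 0, 0], [0, 0, 0.56]]
    - [0, [0, 0, 0], [0, 0, 0.64]]

```text
time: 13.85
ee_pos: [0.6256, 0.0792, 0.1479]
tcp_rot: [179.9, 0.2, -174.0]
wrist_force: [5.0, 6.3, 2.9]
opening: 0.0153
grasp_force: 51.1
```

>>> step_arm:
  targets:
    - [0, [0, 0, 0], [0, 0, 0.08]]
    - [0, [0, 0, 0], [0, 0, 0.16]]
    - [0, [0, 0, 0], [0, 0, 0.24]]
    - [0, [0, 0, 0], [0, 0, 0.32]]
    - [0, [0, 0, 0], [0, 0, 0.4]]
    - [0, [0, 0, 0], [0, 0, 0.47]]
    - [0, [0, 0, 0], [0, 0, 0.52]]
    - [0, [0, 0, 0], [0, 0, 0.55]]

```text
time: 14.65
ee_pos: [0.6253, 0.0799, 0.1478]
tcp_rot: [179.9, 0.2, -142.6]
wrist_force: [3.4, 9.2, 4.0]
opening: 0.0151
grasp_force: 51.1
```

```bash
python3 - <<'E'
from h import *
o=bot.get_obs();print(o["ee_pos"],o["tcp_rot"],o["wrist_force"],o["torque"],o["q"])
E
```

```text
[0.62526591 0.07988777 0.14782102] [ 179.91192581    0.21552077 -142.57259547] [3.43270247 9.20730045 4.03431651] [ 1.6383583  -0.53878133 -0.00648216] [  7.19754342  15.08867912  12.37550592  87.14495666   0.18460542
 -30.2297982 ]
```

>>> step_arm:
  targets:
    - [0, [0.3, 0.8, 0], [0, 0, 0.03]]
    - [0, [0.6, 1.5, 0], [0, 0, 0.06]]
    - [0, [0.6, 1.5, 0], [0, 0, 0.08]]
    - [0, [0.6, 1.5, 0], [0, 0, 0.09]]
    - [0, [0.6, 1.5, 0], [0, 0, 0.091]]
    - [0, [0.6, 1.5, 0], [0, 0, 0.091]]
    - [0, [0.6, 1.5, 0], [0, 0, 0.091]]

```text
time: 15.35
ee_pos: [0.6252, 0.08, 0.1478]
tcp_rot: [180.0, 0.1, -137.5]
wrist_force: [-0.7, 3.0, 5.3]
opening: 0.0152
grasp_force: 51.4
```

```bash
python3 - <<'E'
from h import *
o=bot.get_obs();print(o["ee_pos"],o["tcp_rot"],o["wrist_force"],o["torque"])
t,_=bot.camera("top");s,_=bot.camera("side")
a=cv2.resize(t[165:255,220:300],None,fx=5,fy=5,interpolation=cv2.INTER_CUBIC)
b=cv2.resize(s[165:255,200:280+20][:,:],None,fx=4,fy=5,interpolation=cv2.INTER_CUBIC) if 0 else cv2.resize(s[165:255,200:300],None,fx=4,fy=4,interpolation=cv2.INTER_CUBIC)
b=cv2.copyMakeBorder(b,0,a.shape[0]-b.shape[0],0,0,cv2.BORDER_CONSTANT)
cv2.imwrite("pics/e.png",cv2.cvtColor(np.hstack([a,b]),cv2.COLOR_RGB2BGR)); np.savez("e.npz",t=t,s=s)
E
```

```text
[0.62524147 0.08004038 0.14783463] [ 1.79979879e+02  7.95647084e-02 -1.37524985e+02] [-0.66670039  2.9862164   5.28273269] [0.53124999 0.10716665 0.02595094]
```

View pics/e.png

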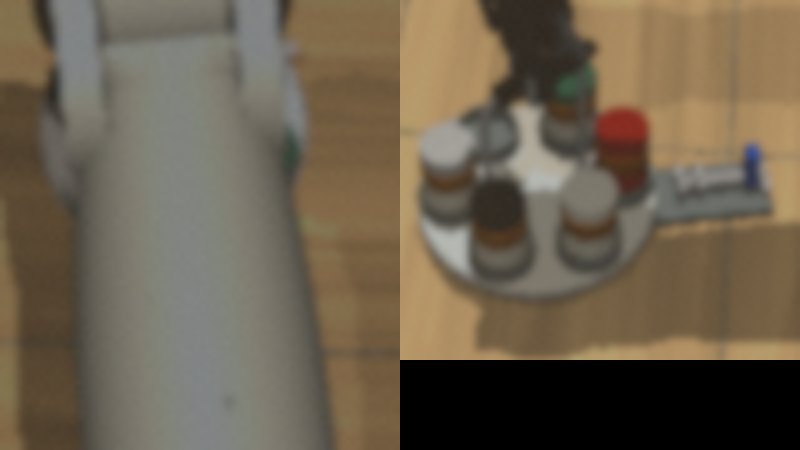

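The arm hides the caddy in the top picture. In the side picture the red lid, at (622,123), stands in line with the tab at (752,150), which is out. I check the angle with the same side-view fit as before.

```bash
python3 - <<'E'
from h import *
from scipy.optimize import least_squares
S=lambda u,v:(200+(u+.5)/4-.5,165+(v+.5)/4-.5)
L=[("red",222,123,60),("white",48,140,0),("black",98,201,-60),("steel",190,188,-120)]
P=np.array([onz("side",*S(u,v),.1)[:2] for _,u,v,_ in L]);a=np.radians([l[3] for l in L])
f=lambda p:(np.c_[p[0]+.068*np.cos(a+p[2]),p[1]+.068*np.sin(a+p[2])]-P).ravel()
r=least_squares(f,[.62,.08,2.2]);print(r.x,np.degrees(r.x[2]),(r.fun*1e3).round(1))
t=onz("side",*S(352,148),.056)[:2];ax=np.array([.6249,.081])
for n,q in(("red",P[0]),("tab",t)):
    d=ax-q;print(n,q,np.degrees(np.arctan2(d[1],d[0])),np.hypot(*d))
E
```

```text
[0.63228617 0.08068805 2.55463045] 146.36954292606737 [  11.1  -11.6 -115.6   27.2   -9.4    1.9  113.9  -17.5]
red [0.56023061 0.06212398] 16.271729550230727 0.06736789708382317
tab [0.45677837 0.04089743] 13.416236777011878 0.1728383601142348
```

```bash
python3 - <<'E'
from h import *
from scipy.optimize import least_squares
S=lambda u,v:(200+(u+.5)/4-.5,165+(v+.5)/4-.5)
L=[("red",222,123,60),("steel",48,140,-120),("black",98,201,-60),("white",190,188,0)]
P=np.array([onz("side",*S(u,v),.1)[:2] for _,u,v,_ in L]);a=np.radians([l[3] for l in L])
f=lambda p:(np.c_[p[0]+.068*np.cos(a+p[2]),p[1]+.068*np.sin(a+p[2])]-P).ravel()
r=least_squares(f,[.62,.08,2.2]);print(r.x,np.degrees(r.x[2]),(r.fun*1e3).round(1))
# red blob in both side pictures: lid+band, height checks
for im in(np.load("side0.npz")["im"],np.load("e.npz")["s"]):
    h=cv2.cvtColor(im,cv2.COLOR_RGB2HSV).astype(int)
    m=((h[...,0]<8)|(h[...,0]>172))&(h[...,1]>140)&(h[...,2]>95);m[:165]=0;m[250:]=0;m[:,:195]=0;m[:,305:]=0
    v,u=np.nonzero(m);print(len(u),u.min(),u.max(),v.min(),v.max(),u.mean())
    ct=onz("side",(u.min()+u.max())/2,v.min()+4.3,.1);print(ct)
E
```

```text
[0.62574929 0.07836004 2.31841918] 132.8356342592952 [-0.8  1.1  0.8  2.3 -0.2 -3.3  0.2 -0.2]
111 218 230 211 220 223.76576576576576
[0.64615998 0.14824232 0.1       ]
93 249 261 192 200 255.04301075268816
[0.56033993 0.06593515 0.1       ]
```

The tool has turned 119.8° with the bar gripped, and the camera fit gives 120.6°. One short hold to settle, then hand in.

>>> step_arm:
  targets:
    - [0, [0, 0, 0], [0, 0, 0.003]]
    - [0, [0, 0, 0], [0, 0, 0.003]]
    - [0, [0, 0, 0], [0, 0, 0.003]]
    - [0, [0, 0, 0], [0, 0, 0.003]]

```text
time: 15.85
ee_pos: [0.6252, 0.08, 0.1478]
tcp_rot: [180.0, 0.1, -137.4]
wrist_force: [-0.8, 2.7, 5.8]
opening: 0.0149
grasp_force: 51.4
```

```bash
python3 -c "
from h import *
print(bot.job_done())"
```

```text
the job is handed in; nothing more can be done
None
```

I pulled the lock slide out to its stop and turned the caddy about 120° counter-clockwise, so the red-lidded jar now stands at the front in line with the slide, to within about a degree by tool angle and side camera. I handed the job in at about 16 s, still gripping the bar; on the way to the bar the last wrist joint reached its range end and the tool swung aside in free air, so I came round the other way.

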